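Load the sauce chiller and draw its lid shut with the pull-hook

TASK

Stand every small refill bottle that is out on the table upright in the sauce chiller, one to a cell, while its lid is still open. Then take the pull-hook from its rest, put its finger into the ring eye on the raised lid from the side, and draw the lid down with it gently, without letting go of the eye, until it is fully shut; unhook and lay the pull-hook back in its rest as it lay. Do not touch the lid with the gripper or arm, and leave the other things on the table alone.

Things in the scene. Friction and masses are not known exactly. Their poses are not given: they have to be found in the camera images.
- chiller: Sauce chiller: fixed steel counter unit, 125 (x) x 380 (y) x 118 mm high; origin under its centre, x to its rear, y along the row of cells. In front an open well with five cells, behind it the cooling unit. Front wall, side walls and unit rise to 118 mm above the table; the side walls stand 51 mm beyond the centres of the end cells. Close the fingers along the row.
- lid (a joint): Angle in rad of the chiller's lid: 0 = shut on the rim, 1.6 to 1.85 (just past upright) at the start. Clear panel in a steel frame, 125 x 380 x 7 mm, 0.25 kg, hinged on the chiller's rear top edge. The hinge is stiff (0.3 N m of friction): the lid stays where it is left, and drawing it shut takes about 1 to 4 N at the eye.
- lid_hinge (a point): Middle of the lid's hinge line on the fixed chiller, 121.5 mm above the table. Its y axis is the hinge line (along the row of cells), x points level to the chiller's rear, z up; the shut lid lies from here towards -x.
- eye (a point): Centre of the steel ring eye at the middle of the lid's free edge, in the lid's plane, 145 mm from the hinge line. 28 mm clear bore, 5 mm wire. The bore runs along the hinge line (y): a finger enters sideways and the ring turns round it as the lid swings. Lid open: 0.265 m up, at the front edge of a fixed shelf (underside 0.29 m up, edge at x = 0.71); shut: 121.5 mm up.
- pole_grip (a point): Grip point of the pull-hook, on its axis near its balance. A straight wooden pole of 18 mm square section from 200 mm behind to 70 mm ahead of this point, then an 8 mm steel rod to 120 mm ahead, bent there square to the left into a finger. x along the pole to the hook, y to the left, level, z up. 0.14 kg. At the start it lies level in its rest, flat faces left and right.
- hook_finger (a point): Middle of the hook's finger: 120 mm ahead (x) of pole_grip, 25 mm to its left (+y), same height. The finger is 8 mm thick, runs along y and ends 48 mm from the pole's axis. Axes as pole_grip.
- rest_seat (a point): Where pole_grip belongs in the pull-hook's fixed steel rest, 54 mm above the table; x along the seated pole to the hook's end, z up. Two forked yokes, 10 mm thick, 50 mm ahead of and behind this point; forks 24 mm wide, flared to about 44 mm at their tops, 74 mm above the table. Between the yokes the room for fingers goes down to 6 mm above the table.
- cell_0 (a point): Cell 0 of the chiller's row of five: 62 x 62 mm, floor 6 mm above the table, parted from the next (66 mm on) by a 4 mm wall that rises to 56 mm above the table. The point is where the centre (half-way up) of a bottle standing in the cell comes, 58.5 mm above the table; y along the row, x to the rear, z up.
- cell_1 (a point): Cell 1 of the chiller's row of five: 62 x 62 mm, floor 6 mm above the table, parted from the next (66 mm on) by a 4 mm wall that rises to 56 mm above the table. The point is where the centre (half-way up) of a bottle standing in the cell comes, 58.5 mm above the table; y along the row, x to the rear, z up.
- cell_2 (a point): Cell 2 of the chiller's row of five: 62 x 62 mm, floor 6 mm above the table, parted from the next (66 mm on) by a 4 mm wall that rises to 56 mm above the table. The point is where the centre (half-way up) of a bottle standing in the cell comes, 58.5 mm above the table; y along the row, x to the rear, z up.
- cell_3 (a point): Cell 3 of the chiller's row of five: 62 x 62 mm, floor 6 mm above the table, parted from the next (66 mm on) by a 4 mm wall that rises to 56 mm above the table. The point is where the centre (half-way up) of a bottle standing in the cell comes, 58.5 mm above the table; y along the row, x to the rear, z up.
- cell_4 (a point): Cell 4 of the chiller's row of five: 62 x 62 mm, floor 6 mm above the table, parted from the next (66 mm on) by a 4 mm wall that rises to 56 mm above the table. The point is where the centre (half-way up) of a bottle standing in the cell comes, 58.5 mm above the table; y along the row, x to the rear, z up.
- bottle_a_mid (a point): Small white refill sauce bottle with a grey screw cap, standing on the table (None if absent): 105 mm tall, body 48 mm across up to 62 mm, then a shoulder, and from 72 mm up a round cap 28 mm across to grip it by. 0.13 to 0.22 kg. The point is on its axis, half-way up (52.5 mm above its foot); z is its axis.
- bottle_b_mid (a point): Small white refill sauce bottle with a grey screw cap, standing on the table (None if absent): 105 mm tall, body 48 mm across up to 62 mm, then a shoulder, and from 72 mm up a round cap 28 mm across to grip it by. 0.13 to 0.22 kg. The point is on its axis, half-way up (52.5 mm above its foot); z is its axis.
- bottle_c_mid (a point): Small white refill sauce bottle with a grey screw cap, standing on the table (None if absent): 105 mm tall, body 48 mm across up to 62 mm, then a shoulder, and from 72 mm up a round cap 28 mm across to grip it by. 0.13 to 0.22 kg. The point is on its axis, half-way up (52.5 mm above its foot); z is its axis.
- bottle_d_mid (a point): Small white refill sauce bottle with a grey screw cap, standing on the table (None if absent): 105 mm tall, body 48 mm across up to 62 mm, then a shoulder, and from 72 mm up a round cap 28 mm across to grip it by. 0.13 to 0.22 kg. The point is on its axis, half-way up (52.5 mm above its foot); z is its axis.
- bottle_e_mid (a point): Small white refill sauce bottle with a grey screw cap, standing on the table (None if absent): 105 mm tall, body 48 mm across up to 62 mm, then a shoulder, and from 72 mm up a round cap 28 mm across to grip it by. 0.13 to 0.22 kg. The point is on its axis, half-way up (52.5 mm above its foot); z is its axis.
- rice_bowl: Beige rice bowl, 93 mm across, 64 mm high, left of the work; a bystander, not to be moved. Origin at the centre of its underside.
- dip_cup_c: Small white dip cup, 76 mm across, 47 mm high, far left; a bystander, not to be moved. Origin at the centre of its underside.
- tape_roll: Roll of brown tape, 92 mm across, 48 mm high, far right; a bystander, not to be moved. Origin at the centre of its underside.

How it is judged:
By the outcome, as a careful person would: the job done as asked, in the order asked, and still so for the second after the job is handed in, with the robot touching nothing.
Of bottle_a, bottle_b, bottle_c, bottle_d, bottle_e only 3 to 5 are there at a start; the rules pass over those that are not, and their reading is None.
At some moment in a run one of bottle_a, bottle_b, bottle_c, bottle_d, bottle_e may be knocked a few centimetres aside while the robot is not near it.
It also fails if it takes over 210 s, if anything falls off the work surface, if the arm or the gripper's body presses on something with over 40 N, if the wrist force passes 120 N, or if a joint passes its speed limit or range.

ROBOT

A 6-joint arm with a two-finger parallel gripper is mounted at the origin on a cart in front of the work surface, level with it; the furniture and walls round the work are solid. World frame = base frame: x ahead of the robot, y to its left, z up, the work surface at z = 0. Lengths are in m, angles in rad, forces in N, time in s.
With the tool pointing down it reaches from about 0.225 to 0.875 m from the base axis. Payload 3.4 kg.
Tool frame: the origin (TCP) lies at the very end of the fingers, on their centre line; the grasp point (between the pads) lies 19 mm behind it; z points along the fingers, y is the line along which they close (so a half turn about z gives the same grasp; the last joint's range is limited). The gripper opens to 85 mm and grips with 20 to 120 N. Pads are 22 mm wide; open, the fingers measure 114 mm over their backs; the gripper's body (76 mm by 85 mm) begins 54 mm behind the grasp point. The pads swing forward as they close: fully open they stand 13 mm farther back than shut.
Start: joints at [-1.23, 0.276, 1.505, -0, 1.361, -0.121], TCP at [0.256, -0.515, 0.231] pointing down, gripper open.
Joint ranges: [-2.89, 2.89], [-0.75, 2.08], [0.22, 2.7], [-1.18, 4.32], [0.11, 2.71], [-2.7, 2.7]. Speed limits (rad/s): [2.57, 2.57, 3.14, 3.14, 3.14, 3.14].

INTERFACE

Orientations are given as a unit quaternion [w, x, y, z].
In Python, from rig import manip, get_image, camera_info gives the robot as it stands. The module is installed in compiled form; this text tells all that it offers.
- The arm moves only by the shell command python3 -m crank 'ROWS' [FORCE]. ROWS is a JSON object of lists of equal length, an entry for each row: "translation": the shift along the tool's x, y, z in mm, a list of three; "roll": the turn about the tool's z in rad; "fingers": the opening, from 0 (shut) to 1 (fully open). A call has 1 to 8 rows; each row shifts and turns the commanded pose from where the row before left it, along the tool's axes as they then stand; what a row does not reach is not made up. A row lasts 1/10 s, in which the tool goes at most 50 mm and 8.59 degrees, less where a joint would pass 70% of its speed; a pose out of reach is approached as far as the arm can. A call is refused whole if a number of a shift passes 50 or a number of a turn 0.15, either way. A call with a gripper value outside its range is refused whole. The fingers move at their own pace and stop on an object; FORCE is the grip in N (left out, the last holds). Time passes only in rows, so rows that do not move let the fingers close. It gives the time, the measured TCP pose, the force, the opening and the grip force at its end, in the units of the state.
- manip.get_state(): the state, without advancing time (a new reading comes with each control period).
- get_image(name): name is "scene" or "side" or "wrist"; returns the picture (480x640x3 uint8, blue, green, red); there is no depth.
- camera_info(name): a dict with "mtx" (3x3 intrinsics, pixels), "D" ([k1, k2, p1, p2, k3] as OpenCV has them; the pictures are not rectified), "rvec" (rotation vector, rad) and "tvec" (3), from world to camera coordinates, as OpenCV has them. Camera axes: x right, y down, z forward; pixel columns grow to the right and rows downward; lengths in m; the calibration is good to about 2 mm. A picture is of the moment at which its call begins: read the wrist's pose just before it. camera_info takes no time and is no camera call; for the wrist camera it gives the pose at the moment of the call.
- manip.sign_off(): hands the job in; it is judged then, once.
The state is a dict: "clock": time; "qpos": joint angles; "qd": joint speeds; "effort": joint torques, N m; "position": TCP position; "ee_rot": TCP orientation; "contact_force": force on the tool from outside, world axes, zero at the start; "moment": the same for the moment, N m; "width": finger opening in m; "gripper_force": force on a finger pad.
Only numpy, scipy, OpenCV 4.12 (cv2) and the standard library are available. Lean on these libraries where they do the work, as an engineer would, in place of code of your own. Each camera call takes 0.05 s, during which the arm holds its last target. There are 200 camera calls.

## Working session

There is one attempt and no reset: what is moved stays moved. The work goes in short steps, Python scripts to look and compute and a shell command to move; the robot and the scene stay as the last step left them, time stands still between calls to the robot, and variables do not carry over. Pictures are saved under pics/ and viewed, at most 14 in all, crops included, and the job is handed in when it is done.

```bash
mkdir -p pics
cat > h.py <<'E'
import numpy as np, cv2
from rig import manip, get_image, camera_info
from scipy.spatial.transform import Rotation as R
def ray(name,px,ci=None):
    c=ci or camera_info(name)
    u=cv2.undistortPoints(np.array([[px]],float),np.array(c["mtx"]),np.array(c["D"]))[0,0]
    Rm=cv2.Rodrigues(np.array(c["rvec"],float))[0]; t=np.array(c["tvec"],float).ravel()
    return -Rm.T@t, Rm.T@np.array([u[0],u[1],1.])
def onz(name,px,z,ci=None):
    o,d=ray(name,px,ci); return o+d*(z-o[2])/d[2]
def proj(name,P,ci=None):
    c=ci or camera_info(name)
    return cv2.projectPoints(np.array(P,float).reshape(-1,1,3),np.array(c["rvec"],float),np.array(c["tvec"],float),np.array(c["mtx"]),np.array(c["D"]))[0].reshape(-1,2)
def tri(a,pa,b,pb):
    o1,d1=ray(a,pa);o2,d2=ray(b,pb)
    A=np.stack([d1,-d2],1);s=np.linalg.lstsq(A,o2-o1,rcond=None)[0]
    p,q=o1+s[0]*d1,o2+s[1]*d2
    return (p+q)/2,np.linalg.norm(p-q)
def rot(): 
    q=manip.get_state()["ee_rot"]; return R.from_quat([q[1],q[2],q[3],q[0]])
def to(P): # shift in tool mm from measured pose
    return np.round(rot().inv().apply(np.array(P)-np.array(manip.get_state()["position"]))*1000,1)
E
python3 - <<'E'
from h import *
for n in("scene","side","wrist"):
    cv2.imwrite(f"pics/{n}0.png",get_image(n))
    o,d=ray(n,(320,240));print(n,o.round(3),d.round(3))
s=manip.get_state();print(s);print(rot().as_matrix().round(3))
E
```

```text
scene [-0.227  0.929  0.939] [ 0.549 -0.61  -0.571]
side [0.589 1.124 0.73 ] [-0.004 -0.871 -0.491]
wrist [ 0.317 -0.484  0.374] [-0.242 -0.119 -0.963]
{'clock': 0.15, 'qpos': array([-1.22999755e+00,  2.76453658e-01,  1.50582872e+00,  1.89541909e-05,
        1.36066690e+00, -1.20964184e-01]), 'qd': array([-0.00028447, -0.00111134, -0.00358014,  0.00019417,  0.00079442,
        0.00100682]), 'effort': array([ 2.02982170e-03, -4.17140901e+01, -2.46031862e+01, -2.36488931e-04,
        7.60727038e-03,  8.43088799e-07]), 'position': array([ 0.25607176, -0.51441413,  0.23064159]), 'ee_rot': array([-6.75234999e-04,  9.73465288e-01,  2.28833721e-01, -6.51968028e-05]), 'contact_force': array([-0.08988823, -0.46988291, -0.72852956]), 'moment': array([-0.02280366,  0.01410309,  0.00491735]), 'gripper_force': 0.0, 'width': 0.08566380011954057}
[[ 0.895  0.446 -0.   ]
 [ 0.446 -0.895  0.001]
 [ 0.    -0.001 -1.   ]]
```

View pics/scene0.png

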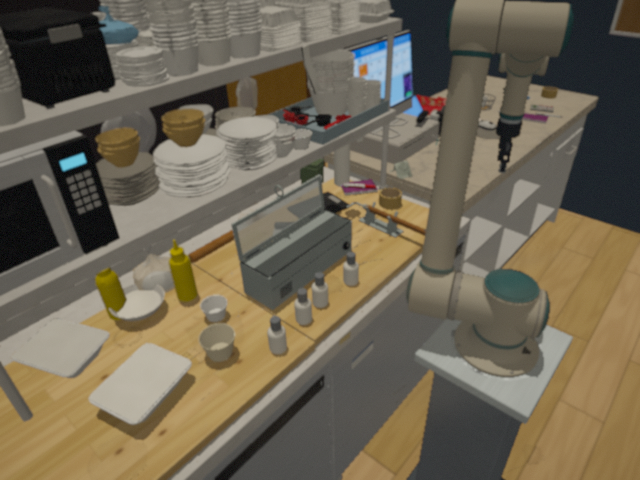

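View pics/side0.png

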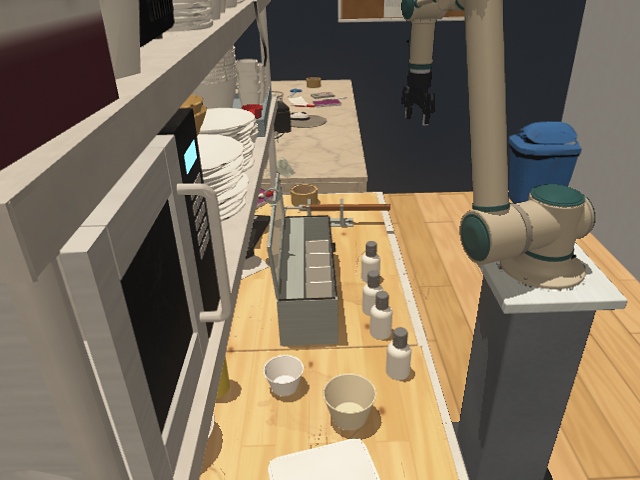

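The scene shows four bottles, with caps at about (276,322), (303,294), (320,278) and (350,258), in front of the open chiller. The pull-hook lies on the right at about (385,215). The side view has the same four caps at (371,248), (373,278), (382,299) and (400,337), the open cells at (318,265), and the hook rest at (342,210).

Run:
```python
from h import *
a=cv2.imread("pics/scene0.png");b=cv2.imread("pics/side0.png")
cv2.imwrite("pics/c1.png",cv2.resize(a[170:350,225:465],None,fx=3.33,fy=3.33,interpolation=cv2.INTER_CUBIC))
cv2.imwrite("pics/c2.png",cv2.resize(b[170:390,240:420],None,fx=2.72,fy=2.72,interpolation=cv2.INTER_CUBIC))
for n,px in (("scene",[(276,319),(303,291),(320,275),(350,254)]),("side",[(400,331),(382,294),(373,273),(371,243)])):
    print(n,[onz(n,p,.105).round(3).tolist() for p in px])
```

```text
scene [[0.434, 0.37, 0.105], [0.454, 0.248, 0.105], [0.463, 0.168, 0.105], [0.458, 0.036, 0.105]]
side [[0.44, 0.375, 0.105], [0.459, 0.254, 0.105], [0.469, 0.173, 0.105], [0.459, 0.038, 0.105]]
```

View pics/c1.png

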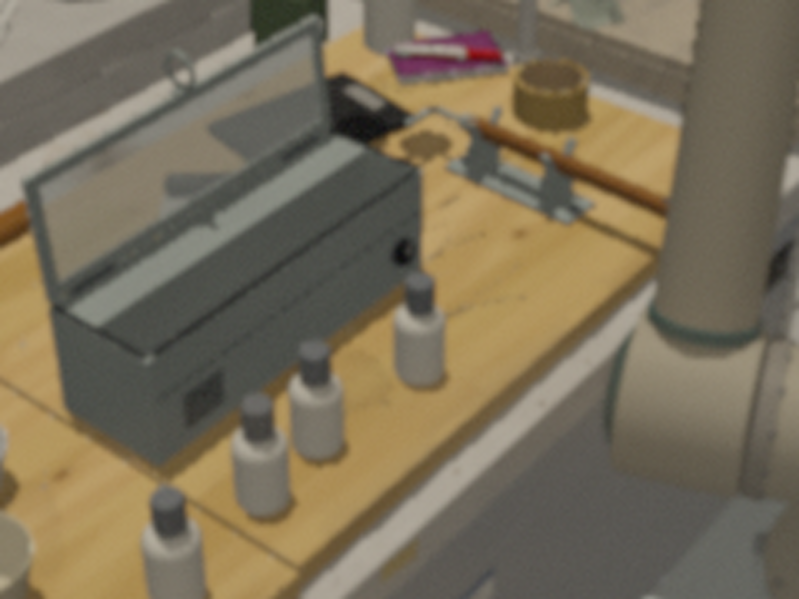

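View pics/c2.png

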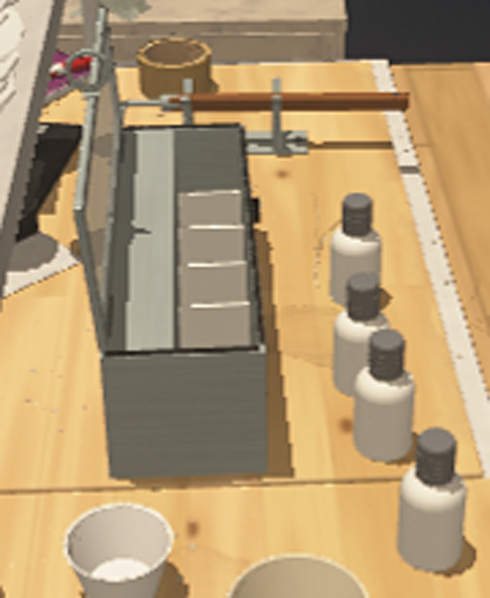

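Crop c1 shows the chiller's top corners at about (150,358), (418,172) and (55,303), the eye at (180,68), and the hook on its two yokes at (485,150) and (557,180) with its finger at (420,118). Crop c2 shows the cell walls, the eye at (88,68) and the pole from (408,100) to (125,102).

Run:
```python
from h import *
f=lambda p:(p[0]/3.333+225,p[1]/3.333+170)
g=lambda p:(p[0]/2.722+240,p[1]/2.722+170)
for k,p in dict(FL=(150,358),FR=(418,172),RL=(55,303)).items(): print(k,onz("scene",f(p),.118).round(3))
for k,p in dict(FL=(265,348),FR=(243,127),RL=(105,352)).items(): print(k,onz("side",g(p),.118).round(3))
for k,p in dict(d1=(210,192.5),d2=(215,228),d3=(215,264),d4=(220,304.5)).items(): print(k,onz("side",g(p),.056).round(3))
print("eye",tri("scene",f((180,68)),"side",g((88,68))))
for k,p in dict(poleEnd=(408,100),poleFront=(190,101),tipbend=(125,103)).items(): print(k,onz("side",g(p),.054).round(3))
for k,p in dict(poleFront=(470,123),tip=(408,123),bend=(432,110),).items(): print(k,onz("scene",f(p),.054).round(3))
for k,p in dict(yf=(188,90),yb=(277,85)).items(): print(k,onz("side",g(p),.074).round(3))
```

```text
FL [0.553 0.275 0.118]
FR [ 0.555 -0.09   0.118]
RL [0.672 0.274 0.118]
FL [0.554 0.28  0.118]
FR [ 0.558 -0.086  0.118]
RL [0.673 0.279 0.118]
d1 [ 0.592 -0.068  0.056]
d2 [0.588 0.001 0.056]
d3 [0.589 0.064 0.056]
d4 [0.586 0.129 0.056]
eye (array([0.68757741, 0.08917627, 0.26468745]), np.float64(0.0010392059159470353))
poleEnd [ 0.369 -0.267  0.054]
poleFront [ 0.611 -0.281  0.054]
tipbend [ 0.684 -0.28   0.054]
poleFront [ 0.633 -0.284  0.054]
tip [ 0.686 -0.242  0.054]
bend [ 0.682 -0.28   0.054]
yf [ 0.613 -0.267  0.074]
yb [ 0.514 -0.273  0.074]
```

```bash
A='python3 -m crank'
python3 -m crank '{"translation":[[30,-35,-4],[30,-35,-4],[30,-35,-4],[30,-35,-4],[30,-35,-4],[30,-35,-4],[30,-35,-4],[30,-35,-4]],"roll":[0,0,0,0,0,0,0,0],"fingers":[0.8,0.8,0.8,0.8,0.8,0.8,0.8,0.8]}' 60
python3 -m crank '{"translation":[[30,-35,0],[30,-35,0],[30,-35,0],[30,-35,0],[30,-35,0],[30,-35,0],[30,-35,0],[30,-35,0]],"roll":[0,0,0,0,0,0,0,0],"fingers":[0.8,0.8,0.8,0.8,0.8,0.8,0.8,0.8]}' 
python3 -m crank '{"translation":[[0,0,0],[0,0,0],[0,0,0],[0,0,0],[0,0,0],[0,0,0],[0,0,0],[0,0,0]],"roll":[-0.14,-0.14,-0.14,-0.14,-0.14,-0.14,-0.14,-0.14],"fingers":[0.8,0.8,0.8,0.8,0.8,0.8,0.8,0.8]}' 
python3 -m crank '{"translation":[[0,0,0],[0,0,0],[0,0,0],[0,0,0],[0,0,0],[0,0,0],[0,0,0],[0,0,0]],"roll":[-0.14,-0.14,-0.14,-0.14,-0.14,-0.14,-0.14,-0.14],"fingers":[0.8,0.8,0.8,0.8,0.8,0.8,0.8,0.8]}' 
python3 -m crank '{"translation":[[0,0,0],[0,0,0],[0,0,0],[0,0,0]],"roll":[-0.14,-0.14,-0.14,0],"fingers":[0.8,0.8,0.8,0.8]}'
python3 - <<'E'
from h import *
s=manip.get_state();print(s["clock"],s["position"].round(4),s["qpos"].round(2),s["width"])
print(rot().as_matrix().round(3))
ci=camera_info("wrist");cv2.imwrite("pics/w1.png",get_image("wrist"))
o,d=ray("wrist",(320,240));print(o,d)
print(proj("wrist",[[.437,.372,.105],[.456,.251,.105],[.466,.17,.105],[.458,.037,.105]],ci).round())
E
```

```text
clock: 0.95
position: [0.3462, -0.1553, 0.2634]
ee_rot: [0.0, 0.974, 0.228, 0.0]
contact_force: [0.5, -0.5, -0.4]
width: 0.0685
gripper_force: 0.0
clock: 1.75
position: [0.4363, 0.2024, 0.2632]
ee_rot: [0.0, 0.973, 0.229, 0.0]
contact_force: [1.0, -0.5, -0.1]
width: 0.0681
gripper_force: 0.0
clock: 2.55
position: [0.4361, 0.2003, 0.2629]
ee_rot: [-0.0, 0.701, 0.713, -0.0]
contact_force: [0.3, 0.6, -0.1]
width: 0.0682
gripper_force: 0.0
clock: 3.35
position: [0.4362, 0.2004, 0.263]
ee_rot: [-0.0, 0.215, 0.977, -0.0]
contact_force: [0.3, -0.0, 0.7]
width: 0.0682
gripper_force: 0.0
clock: 3.75
position: [0.4362, 0.2003, 0.263]
ee_rot: [-0.0, 0.01, 1.0, -0.0]
contact_force: [-0.9, 0.2, 0.3]
width: 0.0683
gripper_force: 0.0
3.75 [0.4362 0.2003 0.263 ] [ 0.29  0.11  1.64 -0.    1.39 -1.27] 0.06829798507092645
[[-1.     0.02  -0.001]
 [ 0.02   1.    -0.   ]
 [ 0.001 -0.    -1.   ]]
[0.36777658 0.20172202 0.406073  ] [ 0.26681955 -0.00760676 -0.96371682]
[[520. 220.]
 [380. 244.]
 [287. 257.]
 [136. 251.]]
```

View pics/w1.png

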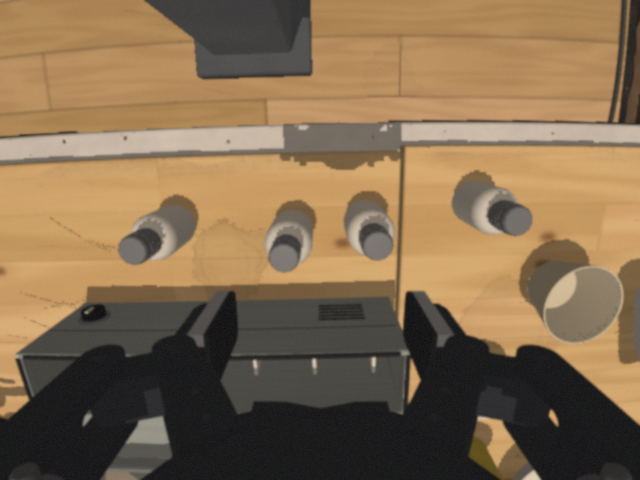

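The wrist view shows four cap tops at (515,219), (377,241), (285,252) and (135,247). The chiller's front edge runs from (27,356) to (408,352), with divider lines at (256,366), (315,365) and (374,363).

Run:
```python
from h import *
for p in [(515,219),(377,241),(285,252),(135,247)]: print(onz("wrist",p,.105).round(4))
for p in [(22,356),(408,352),(315,354)]: print("rim",onz("wrist",p,.118).round(4))
for p in [(256,360),(315,359),(374,357)]: print("div",onz("wrist",p,.056).round(4))
print(to([.437,.372,.2]))
print(rot().as_euler("zyx"))
```

```text
[0.4362 0.3675 0.105 ]
[0.4531 0.2482 0.105 ]
[0.4612 0.1689 0.105 ]
[0.4538 0.0367 0.105 ]
rim [ 0.5575 -0.0921  0.118 ]
rim [0.5546 0.2767 0.118 ]
rim [0.5543 0.1924 0.118 ]
div [0.601  0.1249 0.056 ]
div [0.6008 0.1903 0.056 ]
div [0.5999 0.2554 0.056 ]
[  3.  171.6  63. ]
[-3.11900960e+00 -5.01757525e-04  3.14140369e+00]
```

```bash
python3 - <<'E'
from h import *
g=lambda p:(p[0]/2.722+240,p[1]/2.722+170)
for p in [(178,193),(242,190),(188,228),(242,227),(188,265),(245,263),(190,307),(250,303)]: print(onz("side",g(p),.056).round(4))
E
python3 -m crank '{"translation":[[0,42,6],[0,42,6],[0,42,6],[0,42,6],[0,0,0]],"roll":[0,0,0,0,0],"fingers":[0.8,0.8,0.8,0.8,0.8]}'
python3 -m crank '{"translation":[[0,0,35],[0,0,35],[0,0,35],[0,0,35],[0,0,22],[0,0,0]],"roll":[0,0,0,0,0,0],"fingers":[0.8,0.8,0.8,0.8,0.8,0.8]}'
python3 -c "
from h import *
print(to([.4362,.3695,.077]))"
```

```text
[ 0.6233 -0.0685  0.056 ]
[ 0.5601 -0.0707  0.056 ]
[ 0.6134 -0.0008  0.056 ]
[5.624e-01 4.000e-04 5.600e-02]
[0.6134 0.0642 0.056 ]
[0.5618 0.0638 0.056 ]
[0.6116 0.1317 0.056 ]
[0.5597 0.1284 0.056 ]
clock: 4.3
position: [0.4392, 0.3728, 0.2376]
ee_rot: [-0.001, 0.009, 1.0, 0.001]
contact_force: [-1.3, 0.3, 0.8]
width: 0.0685
gripper_force: 0.0
clock: 4.9
position: [0.4374, 0.3661, 0.074]
ee_rot: [-0.003, 0.011, 1.0, -0.002]
contact_force: [-0.5, -0.8, 0.0]
width: 0.0685
gripper_force: 0.0
[ 1.3  3.3 -3. ]
```

```bash
python3 -m crank '{"translation":[[0,3,-2],[0,0,0],[0,0,0],[0,0,0],[0,0,0],[0,0,0],[0,0,0]],"roll":[0,0,0,0,0,0,0],"fingers":[0.8,0.3,0.2,0.2,0.2,0.2,0.2]}' 50
python3 -m crank '{"translation":[[0,0,-20],[0,0,-35],[0,0,-35],[0,0,-35],[0,0,-25],[0,0,0]],"roll":[0,0,0,0,0,0],"fingers":[0.2,0.2,0.2,0.2,0.2,0.2]}'
python3 -c "
from h import *
print(to([.591,.224,.226]));cv2.imwrite('pics/w2.png',get_image('wrist'))"
```

```text
clock: 5.6
position: [0.4406, 0.3717, 0.0809]
ee_rot: [0.001, 0.01, 1.0, 0.001]
contact_force: [-0.5, -0.8, 7.4]
width: 0.0265
gripper_force: 49.0
clock: 6.2
position: [0.4416, 0.3727, 0.2335]
ee_rot: [0.004, 0.01, 1.0, 0.002]
contact_force: [-0.9, 0.7, -0.7]
width: 0.0261
gripper_force: 49.6
[-152.2 -145.7    7.9]
```

View pics/w2.png

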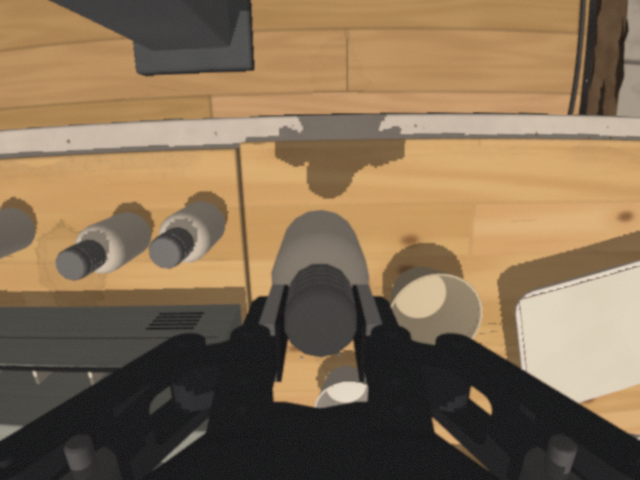

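The first bottle is held upright by its cap. Next I carry it over the left end cell.

```bash
python3 -m crank '{"translation":[[-30,-29,0],[-30,-29,0],[-30,-29,0],[-30,-29,0],[-32,-30,0],[0,0,0],[0,0,0]],"roll":[0,0,0,0,0,0,0],"fingers":[0.2,0.2,0.2,0.2,0.2,0.2,0.2]}' 
python3 -c "
from h import *
print(to([.591,.224,.0885]));cv2.imwrite('pics/s2.png',cv2.resize(get_image('side')[150:390,220:440],None,fx=2.5,fy=2.5));cv2.imwrite('pics/w3.png',get_image('wrist'))"
```

```text
clock: 6.95
position: [0.5882, 0.2213, 0.2266]
ee_rot: [-0.002, 0.011, 1.0, -0.0]
contact_force: [0.2, -0.0, -1.4]
width: 0.0268
gripper_force: 49.7
[ -3.4   2.9 138.1]
```

View pics/w3.png

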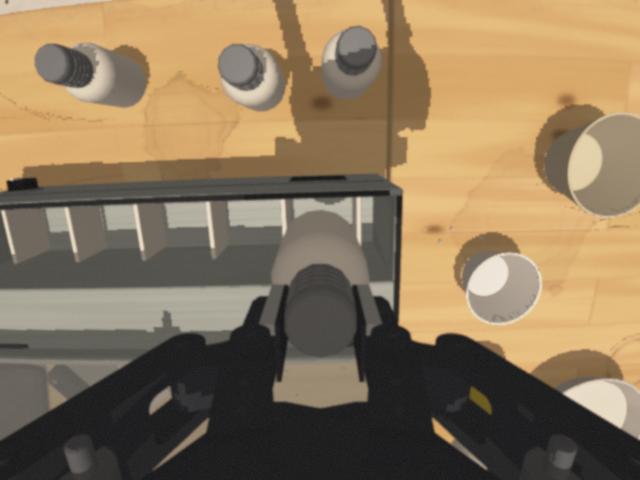

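The bottle hangs over the left end cell. The wall fronts are at (5,208), (68,206), (138,204), (212,202), (285,200) and (358,197).

```bash
python3 -c "
from h import *
for p in [(5,208),(68,206),(138,204),(212,202),(285,200),(358,197)]: print(onz('wrist',p,.056).round(4))
for p in [(15,262),(73,258),(140,255),(212,251)]: print(onz('wrist',p,.056).round(4),onz('wrist',p,.006).round(4))
"
```

```text
[ 0.5688 -0.0716  0.056 ]
[ 0.569  -0.0063  0.056 ]
[0.5692 0.0607 0.056 ]
[0.5692 0.1278 0.056 ]
[0.5689 0.192  0.056 ]
[0.5676 0.2555 0.056 ]
[ 0.6218 -0.0743  0.056 ] [ 0.638  -0.1216  0.006 ]
[ 0.6185 -0.0115  0.056 ] [ 0.6343 -0.0489  0.006 ]
[0.6166 0.0554 0.056 ] [0.632  0.0286 0.006 ]
[0.614  0.1235 0.056 ] [0.629  0.1075 0.006 ]
```

```bash
python3 -m crank '{"translation":[[-3,3,20],[0,0,30],[0,0,30],[0,0,25],[0,0,18],[0,0,0]],"roll":[0,0,0,0,0,0],"fingers":[0.2,0.2,0.2,0.2,0.2,0.2]}' 
python3 -m crank '{"translation":[[0,0,5],[0,0,5],[0,0,3],[0,0,0],[0,0,0]],"roll":[0,0,0,0,0],"fingers":[0.2,0.2,0.2,0.2,0.2]}' 
python3 -c "
from h import *
print(to([.591,.224,.0885]))"
```

```text
clock: 7.65
position: [0.5882, 0.226, 0.1031]
ee_rot: [-0.004, 0.009, 1.0, -0.001]
contact_force: [-0.5, 0.5, -1.1]
width: 0.0262
gripper_force: 49.6
clock: 8.15
position: [0.5922, 0.2253, 0.0937]
ee_rot: [0.0, 0.01, 1.0, 0.0]
contact_force: [0.6, -0.1, -1.1]
width: 0.0266
gripper_force: 49.7
[ 1.1 -1.3  5.2]
```

```bash
python3 -m crank '{"translation":[[0,0,3],[0,0,0],[0,0,0]],"roll":[0,0,0],"fingers":[0.2,0.2,0.2]}' 
python3 -m crank '{"translation":[[0,0,2],[0,0,0],[0,0,0]],"roll":[0,0,0],"fingers":[0.2,0.2,0.2]}'
```

```text
clock: 8.45
position: [0.5919, 0.2252, 0.0902]
ee_rot: [-0.0, 0.01, 1.0, -0.0]
contact_force: [-0.3, -0.5, -1.5]
width: 0.0263
gripper_force: 49.7
clock: 8.75
position: [0.5919, 0.2253, 0.0882]
ee_rot: [-0.0, 0.01, 1.0, -0.0]
contact_force: [-0.1, -0.8, -1.6]
width: 0.0264
gripper_force: 49.7
```

```bash
python3 -m crank '{"translation":[[0,0,2],[0,0,0],[0,0,0]],"roll":[0,0,0],"fingers":[0.2,0.2,0.2]}' 
python3 -m crank '{"translation":[[0,0,2],[0,0,0],[0,0,0]],"roll":[0,0,0],"fingers":[0.2,0.2,0.2]}'
```

```text
clock: 9.05
position: [0.5923, 0.2253, 0.0869]
ee_rot: [0.001, 0.01, 1.0, -0.0]
contact_force: [-0.4, -1.9, 3.2]
width: 0.0264
gripper_force: 50.0
clock: 9.35
position: [0.5926, 0.2253, 0.0869]
ee_rot: [0.001, 0.01, 1.0, 0.0]
contact_force: [-2.6, -1.2, 13.2]
width: 0.0261
gripper_force: 51.2
```

```bash
python3 -m crank '{"translation":[[0,0,-1],[0,0,0],[0,0,0],[0,0,-20],[0,0,-40],[0,0,-40],[0,0,-40],[0,0,0]],"roll":[0,0,0,0,0,0,0,0],"fingers":[0.5,0.5,0.5,0.5,0.5,0.5,0.5,0.5]}'
python3 -m crank '{"translation":[[35,4,0],[35,4,0],[35,4,0],[33,7,0],[0,0,0],[0,0,0]],"roll":[0.02,0,0,0,0,0],"fingers":[0.8,0.8,0.8,0.8,0.8,0.8]}'
python3 -c "
from h import *
im=get_image('wrist');cv2.imwrite('pics/w4.png',im)
print(proj('wrist',[[.4531,.2482,.105],[.4612,.1689,.105],[.4538,.0367,.105]]))
print(to([.4531,.2485,.081]))"
```

```text
clock: 10.15
position: [0.5953, 0.2263, 0.2315]
ee_rot: [0.006, 0.01, 1.0, 0.002]
contact_force: [0.2, -0.6, 0.2]
width: 0.0428
gripper_force: 0.0
clock: 10.75
position: [0.4544, 0.2493, 0.2249]
ee_rot: [0.0, 0.019, 1.0, -0.0]
contact_force: [0.0, -0.0, 0.1]
width: 0.0686
gripper_force: 0.0
[[319.42349812 231.36540812]
 [215.00243122 245.86853925]
 [ 50.35689539 243.05124407]]
[  2.2  -0.7 144. ]
```

View pics/w4.png

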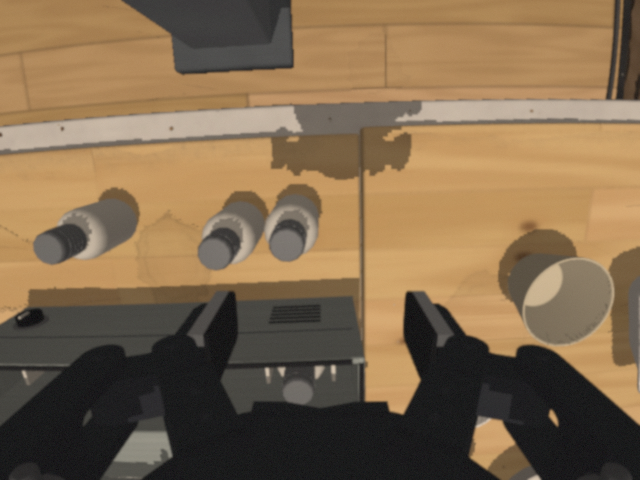

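The second bottle has been knocked: its cap top is now at (289,241). The third is at (219,251), the fourth at (58,245), and the placed bottle's cap is at (297,390).

```bash
python3 -c "
from h import *
for p in [(289,241),(219,251),(58,245)]: print(onz('wrist',p,.105).round(4))
print('placed',onz('wrist',(297,390),.111))"
python3 -m crank '{"translation":[[0,0,0],[0,0,0]],"roll":[-0.04,0],"fingers":[0.6,0.6]}'
python3 -c "
from h import *
print(rot().as_matrix().round(3)[0],to([.4612,.2245,.081]))"
```

```text
[0.4596 0.2252 0.105 ]
[0.4654 0.1715 0.105 ]
[0.4556 0.0429 0.105 ]
placed [0.58758417 0.2239458  0.111     ]
clock: 11.0
position: [0.456, 0.2489, 0.2248]
ee_rot: [0.0, 0.0, 1.0, -0.0]
contact_force: [0.2, -0.7, -1.3]
width: 0.0509
gripper_force: 0.0
[-1.     0.001  0.   ] [ -5.2 -24.3 143.8]
```

```bash
python3 -m crank '{"translation":[[-4,-23,20],[0,0,30],[0,0,0],[0,0,0]],"roll":[0,0,0,0],"fingers":[0.48,0.48,0.48,0.48]}'
python3 -c "
from h import *
im=get_image('wrist');cv2.imwrite('pics/w5.png',im)
print(to([.460,.2255,.081]))
print(proj('wrist',[[.460,.2255,.105],[.4640,.171,.105]]))"
```

```text
clock: 11.4
position: [0.4593, 0.226, 0.1751]
ee_rot: [-0.0, 0.0, 1.0, -0.0]
contact_force: [0.2, -0.3, 0.1]
width: 0.041
gripper_force: 0.0
[-0.  -0.9 95. ]
[[319.35387281 254.48377351]
 [231.5658626  260.6449238 ]]
```

View pics/w5.png

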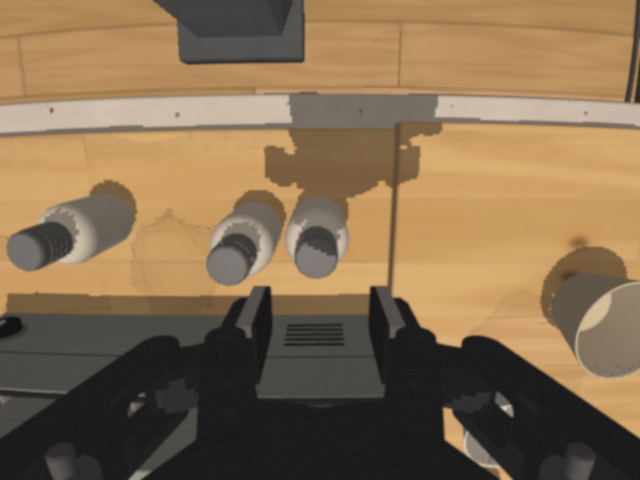

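The cap top is at (317,259), against a predicted (319,254), so the bottle is about 1.5 mm further to -y and 3 mm further to +x. The neighbour's cap is at (229,266).

```bash
python3 -m crank '{"translation":[[-3,-2,20],[0,0,30],[0,0,30],[0,0,14],[0,0,0],[0,0,0]],"roll":[0,0,0,0,0,0],"fingers":[0.48,0.48,0.48,0.48,0.48,0.48]}'
python3 -m crank '{"translation":[[0,0,0],[0,0,0],[0,0,0],[0,0,0],[0,0,0]],"roll":[0,0,0,0,0],"fingers":[0.2,0.2,0.2,0.2,0.2]}'
python3 -m crank '{"translation":[[0,0,-15],[0,0,-30],[0,0,-40],[0,0,-40],[0,0,-25],[0,0,0],[0,0,0]],"roll":[0,0,0,0,0,0,0],"fingers":[0.2,0.2,0.2,0.2,0.2,0.2,0.2]}'
python3 -c "
from h import *
print(to([.5915,.158,.23]))"
```

```text
clock: 12.05
position: [0.4631, 0.2247, 0.0826]
ee_rot: [0.001, -0.0, 1.0, 0.0]
contact_force: [0.3, 0.2, 0.8]
width: 0.0409
gripper_force: 0.0
clock: 12.55
position: [0.4632, 0.2244, 0.0831]
ee_rot: [0.002, -0.0, 1.0, 0.0]
contact_force: [0.3, -0.5, 7.1]
width: 0.0263
gripper_force: 49.3
clock: 13.25
position: [0.4613, 0.2241, 0.2312]
ee_rot: [0.0, -0.0, 1.0, 0.0]
contact_force: [0.1, -0.2, -2.0]
width: 0.0264
gripper_force: 49.4
[-130.2  -66.1    1.2]
```

```bash
python3 -m crank '{"translation":[[-30,-16,0],[-30,-16,0],[-35,-17,0],[-35,-17,0],[0,0,0],[0,0,0]],"roll":[0,0,0,0,0,0],"fingers":[0.2,0.2,0.2,0.2,0.2,0.2]}' 
python3 -m crank '{"translation":[[0,0,30],[0,0,40],[0,0,35],[0,0,25],[0,0,0],[0,0,0]],"roll":[0,0,0,0,0,0],"fingers":[0.2,0.2,0.2,0.2,0.2,0.2]}' 
python3 -c "
from h import *
print(to([.5915,.158,.0895]))"
```

```text
clock: 13.85
position: [0.5909, 0.1575, 0.2282]
ee_rot: [-0.003, 0.001, 1.0, -0.0]
contact_force: [-0.9, 0.0, -2.1]
width: 0.0262
gripper_force: 49.4
clock: 14.45
position: [0.5906, 0.1586, 0.101]
ee_rot: [-0.001, -0.0, 1.0, -0.0]
contact_force: [-0.7, 0.7, -0.8]
width: 0.026
gripper_force: 49.5
[-1.  -0.6 11.5]
```

```bash
python3 -m crank '{"translation":[[0,0,5],[0,0,4],[0,0,0],[0,0,0]],"roll":[0,0,0,0],"fingers":[0.2,0.2,0.2,0.2]}' 
python3 -m crank '{"translation":[[0,0,2],[0,0,0],[0,0,0]],"roll":[0,0,0],"fingers":[0.2,0.2,0.2]}' 
python3 -m crank '{"translation":[[0,0,2],[0,0,0],[0,0,0]],"roll":[0,0,0],"fingers":[0.2,0.2,0.2]}'
```

```text
clock: 14.85
position: [0.5919, 0.1581, 0.0928]
ee_rot: [0.0, -0.0, 1.0, 0.0]
contact_force: [-0.1, 0.3, -1.0]
width: 0.0264
gripper_force: 49.5
clock: 15.15
position: [0.5917, 0.1581, 0.0903]
ee_rot: [0.0, -0.0, 1.0, -0.0]
contact_force: [-0.1, -0.1, -2.4]
width: 0.0262
gripper_force: 49.5
clock: 15.45
position: [0.5922, 0.158, 0.0892]
ee_rot: [0.001, -0.0, 1.0, -0.0]
contact_force: [-1.3, -1.6, 4.5]
width: 0.026
gripper_force: 50.0
```

```bash
python3 -m crank '{"translation":[[0,0,0],[0,0,0],[0,0,0],[0,0,-20],[0,0,-40],[0,0,-40],[0,0,-30],[0,0,0]],"roll":[0,0,0,0,0,0,0,0],"fingers":[0.48,0.48,0.48,0.48,0.48,0.48,0.48,0.48]}'
python3 -m crank '{"translation":[[35,4,0],[35,4,0],[35,4,0],[23,1,20],[0,0,20],[0,0,0],[0,0,0]],"roll":[0,0,0,0,0,0,0],"fingers":[0.6,0.6,0.6,0.6,0.6,0.6,0.6]}'
cat > caps.py <<'E'
from h import *
im=get_image('wrist')
h=cv2.cvtColor(im,cv2.COLOR_BGR2HSV)
m=((h[...,1]<40)&(h[...,2]>70)&(h[...,2]<130)).astype(np.uint8)
m=cv2.morphologyEx(m,cv2.MORPH_OPEN,np.ones((5,5),np.uint8))
n,l,st,c=cv2.connectedComponentsWithStats(m)
for i in range(1,n):
    if 600<st[i,4]<6000 and c[i][1]<320 and c[i][1]>150: print(st[i],c[i].round(),onz('wrist',c[i],.105).round(4))
s=manip.get_state();print(s['clock'],s['position'])
cv2.imwrite('pics/last.png',im)
E
python3 caps.py
```

```text
clock: 16.25
position: [0.5946, 0.1587, 0.2234]
ee_rot: [0.005, -0.0, 1.0, 0.001]
contact_force: [1.1, 0.5, 0.4]
width: 0.0406
gripper_force: 0.0
clock: 16.95
position: [0.4637, 0.1711, 0.1779]
ee_rot: [-0.0, -0.0, 1.0, -0.0]
contact_force: [0.8, -0.6, -0.1]
width: 0.0508
gripper_force: 0.0
[  86  223   39   39 1181] [105. 243.] [0.4578 0.0344 0.105 ]
17.0 [0.46453221 0.17118027 0.17849314]
```

View pics/last.png

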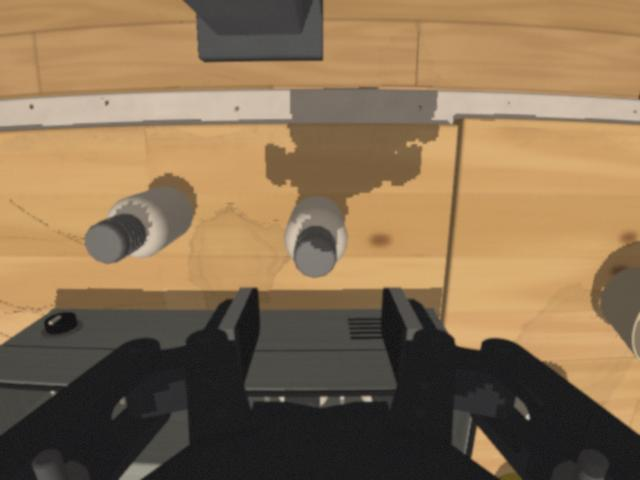

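The third cap is at (315,260) and the fourth at (105,243). I'll take the third with the same small correction as before.

```bash
python3 -m crank '{"translation":[[-3,-3,20],[0,0,30],[0,0,30],[0,0,14],[0,0,0],[0,0,0]],"roll":[0,0,0,0,0,0],"fingers":[0.6,0.6,0.6,0.6,0.6,0.6]}'
python3 -m crank '{"translation":[[0,0,0],[0,0,0],[0,0,0],[0,0,0],[0,0,0]],"roll":[0,0,0,0,0],"fingers":[0.2,0.2,0.2,0.2,0.2]}'
python3 -m crank '{"translation":[[0,0,-15],[0,0,-30],[0,0,-40],[0,0,-40],[0,0,-25],[0,0,0],[0,0,0]],"roll":[0,0,0,0,0,0,0],"fingers":[0.2,0.2,0.2,0.2,0.2,0.2,0.2]}'
python3 -c "
from h import *
print(to([.5915,.092,.23]))"
```

```text
clock: 17.6
position: [0.4681, 0.1682, 0.085]
ee_rot: [0.001, 0.0, 1.0, 0.0]
contact_force: [-0.5, -0.2, 0.4]
width: 0.0513
gripper_force: 0.0
clock: 18.1
position: [0.4681, 0.1682, 0.0858]
ee_rot: [0.002, -0.0, 1.0, 0.0]
contact_force: [-0.4, -0.9, 5.7]
width: 0.0262
gripper_force: 49.1
clock: 18.8
position: [0.4662, 0.1681, 0.234]
ee_rot: [-0.0, -0.0, 1.0, 0.0]
contact_force: [-0.2, -0.5, -2.0]
width: 0.0261
gripper_force: 49.4
[-125.3  -76.1    4. ]
```

```bash
python3 -m crank '{"translation":[[-30,-19,0],[-30,-19,0],[-32,-19,0],[-33,-19,0],[0,0,0],[0,0,0]],"roll":[0,0,0,0,0,0],"fingers":[0.2,0.2,0.2,0.2,0.2,0.2]}' 
python3 -m crank '{"translation":[[0,0,30],[0,0,40],[0,0,35],[0,0,27],[0,0,0],[0,0,0]],"roll":[0,0,0,0,0,0],"fingers":[0.2,0.2,0.2,0.2,0.2,0.2]}' 
python3 -m crank '{"translation":[[0,0,5],[0,0,0],[0,0,0]],"roll":[0,0,0],"fingers":[0.2,0.2,0.2]}' 
python3 -c "
from h import *
print(to([.5915,.092,.0915]))"
```

```text
clock: 19.4
position: [0.5907, 0.0916, 0.2312]
ee_rot: [-0.003, 0.001, 1.0, 0.0]
contact_force: [0.0, 1.0, -1.8]
width: 0.0263
gripper_force: 49.6
clock: 20.0
position: [0.5905, 0.0927, 0.102]
ee_rot: [-0.001, -0.0, 1.0, 0.0]
contact_force: [0.5, -0.0, 0.2]
width: 0.0262
gripper_force: 49.6
clock: 20.3
position: [0.5922, 0.0922, 0.0984]
ee_rot: [0.001, -0.0, 1.0, 0.0]
contact_force: [0.5, -0.0, -1.2]
width: 0.0264
gripper_force: 49.6
[ 0.8 -0.2  6.9]
```

```bash
python3 -m crank '{"translation":[[0,0,5],[0,0,0],[0,0,0]],"roll":[0,0,0],"fingers":[0.2,0.2,0.2]}' 
python3 -m crank '{"translation":[[0,0,2],[0,0,0],[0,0,0]],"roll":[0,0,0],"fingers":[0.2,0.2,0.2]}' 
python3 -m crank '{"translation":[[0,0,1],[0,0,0],[0,0,0]],"roll":[0,0,0],"fingers":[0.2,0.2,0.2]}'
```

```text
clock: 20.6
position: [0.5916, 0.0921, 0.0922]
ee_rot: [-0.0, -0.0, 1.0, -0.0]
contact_force: [0.1, -0.2, -2.2]
width: 0.0262
gripper_force: 49.6
clock: 20.9
position: [0.5923, 0.092, 0.0919]
ee_rot: [0.001, -0.0, 1.0, -0.0]
contact_force: [-1.6, -0.8, 6.0]
width: 0.0263
gripper_force: 50.5
clock: 21.2
position: [0.5924, 0.092, 0.0919]
ee_rot: [0.001, -0.0, 1.0, -0.0]
contact_force: [-2.6, -1.7, 11.0]
width: 0.026
gripper_force: 51.0
```

```bash
python3 -m crank '{"translation":[[0,0,-1],[0,0,0],[0,0,0],[0,0,-20],[0,0,-40],[0,0,-40],[0,0,-30],[0,0,0]],"roll":[0,0,0,0,0,0,0,0],"fingers":[0.48,0.48,0.48,0.48,0.48,0.48,0.48,0.48]}'
python3 -m crank '{"translation":[[35,-14,0],[35,-14,0],[35,-14,0],[27,-14,20],[0,0,20],[0,0,0],[0,0,0]],"roll":[0,0,0,0,0,0,0],"fingers":[0.6,0.6,0.6,0.6,0.6,0.6,0.6]}'
python3 caps.py
```

```text
clock: 22.0
position: [0.5947, 0.0923, 0.2252]
ee_rot: [0.005, -0.0, 1.0, 0.0]
contact_force: [0.0, 0.4, 0.6]
width: 0.0409
gripper_force: 0.0
clock: 22.7
position: [0.4599, 0.0361, 0.1799]
ee_rot: [-0.0, -0.0, 1.0, 0.0]
contact_force: [0.2, -0.6, 0.3]
width: 0.0516
gripper_force: 0.0
[298 239  38  28 652] [317. 255.] [0.4624 0.0335 0.105 ]
[  0 241  27  40 606] [ 10. 264.] [ 0.4698 -0.1743  0.105 ]
22.75 [0.46069259 0.03618176 0.18053444]
```

View pics/last.png

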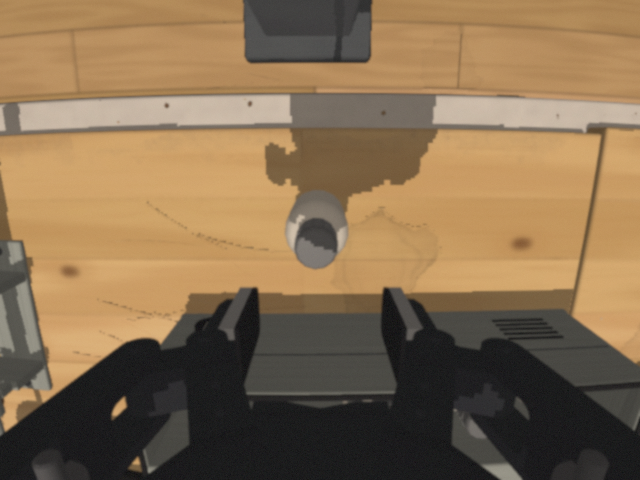

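The cap is at (317,252), so shift about +1 mm in tool x and -2 mm in tool y.

```bash
python3 -m crank '{"translation":[[1,-2,20],[0,0,30],[0,0,30],[0,0,16],[0,0,0],[0,0,0]],"roll":[0,0,0,0,0,0],"fingers":[0.6,0.6,0.6,0.6,0.6,0.6]}'
python3 -m crank '{"translation":[[0,0,0],[0,0,0],[0,0,0],[0,0,0],[0,0,0]],"roll":[0,0,0,0,0],"fingers":[0.2,0.2,0.2,0.2,0.2]}'
python3 -m crank '{"translation":[[0,0,-15],[0,0,-30],[0,0,-40],[0,0,-40],[0,0,-25],[0,0,0],[0,0,0]],"roll":[0,0,0,0,0,0,0],"fingers":[0.2,0.2,0.2,0.2,0.2,0.2,0.2]}'
python3 -c "
from h import *
print(to([.592,.026,.23]))"
```

```text
clock: 23.35
position: [0.4601, 0.0342, 0.0849]
ee_rot: [0.001, -0.0, 1.0, -0.0]
contact_force: [0.2, 0.1, 0.1]
width: 0.0514
gripper_force: 0.0
clock: 23.85
position: [0.4602, 0.0339, 0.0858]
ee_rot: [0.002, -0.0, 1.0, -0.0]
contact_force: [0.0, -0.8, 5.6]
width: 0.0261
gripper_force: 49.1
clock: 24.55
position: [0.4582, 0.0342, 0.234]
ee_rot: [-0.0, -0.0, 1.0, -0.0]
contact_force: [0.2, 0.5, -2.4]
width: 0.0265
gripper_force: 49.6
[-133.8   -8.2    4. ]
```

```bash
python3 -m crank '{"translation":[[-33,-2,0],[-33,-2,0],[-33,-2,0],[-35,-2,0],[0,0,0],[0,0,0]],"roll":[0,0,0,0,0,0],"fingers":[0.2,0.2,0.2,0.2,0.2,0.2]}' 
python3 -m crank '{"translation":[[0,0,30],[0,0,40],[0,0,35],[0,0,27],[0,0,0],[0,0,0]],"roll":[0,0,0,0,0,0],"fingers":[0.2,0.2,0.2,0.2,0.2,0.2]}' 
python3 -m crank '{"translation":[[0,0,5],[0,0,5],[0,0,0],[0,0,0]],"roll":[0,0,0,0],"fingers":[0.2,0.2,0.2,0.2]}' 
python3 -m crank '{"translation":[[0,0,2],[0,0,0],[0,0,0]],"roll":[0,0,0],"fingers":[0.2,0.2,0.2]}'
```

```text
clock: 25.15
position: [0.5916, 0.0262, 0.2311]
ee_rot: [-0.003, -0.0, 1.0, 0.0]
contact_force: [-1.3, 0.1, -1.5]
width: 0.026
gripper_force: 49.5
clock: 25.75
position: [0.5915, 0.0263, 0.1021]
ee_rot: [-0.001, -0.0, 1.0, 0.0]
contact_force: [0.4, -0.2, -0.7]
width: 0.026
gripper_force: 49.5
clock: 26.15
position: [0.5929, 0.0261, 0.0928]
ee_rot: [0.0, -0.0, 1.0, -0.0]
contact_force: [0.2, -0.4, -1.1]
width: 0.0264
gripper_force: 49.5
clock: 26.45
position: [0.5935, 0.026, 0.0918]
ee_rot: [0.001, -0.0, 1.0, -0.0]
contact_force: [-1.4, -0.2, 5.5]
width: 0.0261
gripper_force: 50.1
```

```bash
python3 -m crank '{"translation":[[0,0,-1],[0,0,0],[0,0,0],[0,0,-20],[0,0,-40],[0,0,-40],[0,0,-30],[0,0,0]],"roll":[0,0,0,0,0,0,0,0],"fingers":[0.48,0.48,0.48,0.48,0.48,0.48,0.48,0.48]}'
python3 -m crank '{"translation":[[20,-35,0],[15,-40,0],[0,-40,0],[0,-40,0],[0,-40,0],[0,-40,0],[0,-40,0],[0,-25,0]],"roll":[0,0,0,0,0,0,0,0],"fingers":[0.6,0.6,0.6,0.6,0.6,0.6,0.6,0.6]}'
python3 -m crank '{"translation":[[0,0,0],[0,0,0]],"roll":[0,0],"fingers":[0.5,0.5]}'
python3 - <<'E'
from h import *
s=manip.get_state();print(s["position"],s["qpos"].round(2))
cv2.imwrite("pics/w8.png",get_image("wrist"));cv2.imwrite("pics/s8.png",get_image("side"));cv2.imwrite("pics/sc8.png",get_image("scene"))
E
```

```text
clock: 27.25
position: [0.5956, 0.026, 0.2264]
ee_rot: [0.005, -0.0, 1.0, -0.0]
contact_force: [0.4, 0.4, -0.2]
width: 0.0411
gripper_force: 0.0
clock: 28.05
position: [0.5571, -0.2767, 0.2198]
ee_rot: [-0.001, 0.001, 1.0, -0.0]
contact_force: [-0.4, 0.8, -0.5]
width: 0.0511
gripper_force: 0.0
clock: 28.25
position: [0.5572, -0.2736, 0.2199]
ee_rot: [-0.001, 0.001, 1.0, 0.001]
contact_force: [0.3, -0.2, -0.3]
width: 0.0427
gripper_force: 0.0
[ 0.55721818 -0.27364939  0.21993669] [-0.57  0.35  1.42  0.    1.37 -2.14]
```

View pics/w8.png

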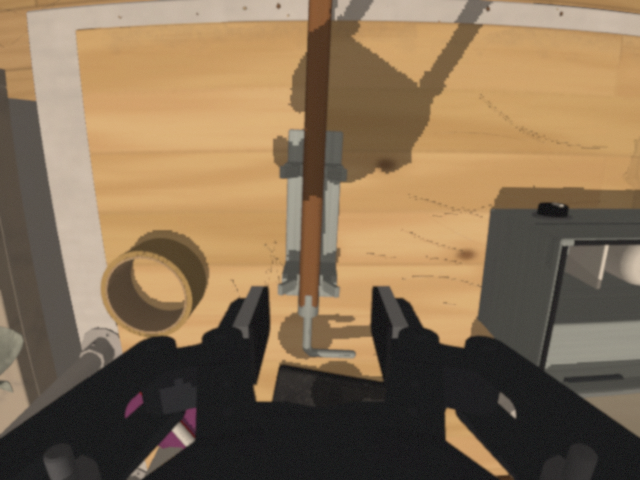

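The pole's top runs from about (319,10) through (313,180) to (309,300). The yokes are at v≈173 and v≈285, the bend at (308,352) and the finger tip at (354,353). The gripper is centred at u=320.

Run:
```python
from h import *
for p in [(319.5,10),(313.5,180),(311.5,240),(309,300)]: print("axis",onz("wrist",p,.063).round(4))
for p in [(308,352),(354,353),(309,297)]: print("rod/bend/tip/polefront",onz("wrist",p,.056).round(4))
for p in [(315,165),(309,280),(315,179),(309,292)]: print("yoke",onz("wrist",p,.074).round(4))
im=cv2.imread("pics/w8.png");h=cv2.cvtColor(im,cv2.COLOR_BGR2HSV)
for v in (20,60,100,180,200,220,240):
    r=im[v,270:370].astype(int); k=np.where((r[:,2]<130)&(r[:,2]>60)&(r[:,2]-r[:,0]>45))[0]+270
    print(v,k.min() if len(k) else None,k.max() if len(k) else None, onz("wrist",((k.min()+k.max())/2,v),.063).round(4) if len(k) else "")
```

```text
axis [ 0.394  -0.2733  0.063 ]
axis [ 0.5215 -0.2782  0.063 ]
axis [ 0.5725 -0.2801  0.063 ]
axis [ 0.6284 -0.2827  0.063 ]
rod/bend/tip/polefront [ 0.6865 -0.2843  0.056 ]
rod/bend/tip/polefront [ 0.6876 -0.2399  0.056 ]
rod/bend/tip/polefront [ 0.6287 -0.2829  0.056 ]
yoke [ 0.5087 -0.2768  0.074 ]
yoke [ 0.6048 -0.2822  0.074 ]
yoke [ 0.5196 -0.2768  0.074 ]
yoke [ 0.6158 -0.2823  0.074 ]
20 309 329 [ 0.401  -0.2737  0.063 ]
60 301 369 [ 0.4296 -0.2614  0.063 ]
100 292 369 [ 0.4591 -0.2647  0.063 ]
180 312 352 [ 0.5215 -0.263   0.063 ]
200 303 321 [ 0.5381 -0.2795  0.063 ]
220 302 320 [ 0.5551 -0.2804  0.063 ]
240 302 319 [ 0.5725 -0.281   0.063 ]
```

```bash
python3 -m crank '{"translation":[[-6,-7,0],[0,0,30],[0,0,35],[0,0,0],[0,0,0]],"roll":[0.04,0,0,0,0],"fingers":[0.5,0.5,0.5,0.5,0.5]}'
python3 - <<'E'
from h import *
im=get_image("wrist")
for v in range(40,330,20):
    r=im[v,270:370].astype(int); k=np.where((r[:,2]<130)&(r[:,2]>60)&(r[:,2]-r[:,0]>45))[0]+270
    if len(k) and k.max()-k.min()<45: print(v,k.min(),k.max(), onz("wrist",((k.min()+k.max())/2,v),.063).round(4))
print(to([.563,-.2805,.035]),rot().as_matrix()[0].round(3))
cv2.imwrite("pics/w9.png",im)
E
```

```text
clock: 28.9
position: [0.5639, -0.2798, 0.1565]
ee_rot: [-0.0, 0.019, 1.0, 0.0]
contact_force: [-0.5, -0.4, 0.1]
width: 0.0431
gripper_force: 0.0
200 352 356 [ 0.5359 -0.2577  0.063 ]
220 314 314 [ 0.5483 -0.2845  0.063 ]
240 306 329 [ 0.5622 -0.2828  0.063 ]
260 307 329 [ 0.5765 -0.283   0.063 ]
280 306 329 [ 0.5912 -0.284   0.063 ]
300 307 328 [ 0.6064 -0.2846  0.063 ]
320 305 330 [ 0.6222 -0.2853  0.063 ]
[1.900e+00 1.000e-01 1.227e+02] [-0.999  0.039  0.002]
```

```bash
python3 -m crank '{"translation":[[1,-2,20],[0,0,35],[0,0,35],[0,0,20],[0,0,11],[0,0,0],[0,0,0]],"roll":[0,0,0,0,0,0,0],"fingers":[0.5,0.5,0.5,0.5,0.5,0.5,0.5]}'
python3 -m crank '{"translation":[[0,0,0],[0,0,0],[0,0,0],[0,0,0],[0,0,0],[0,0,0]],"roll":[0,0,0,0,0,0],"fingers":[0.1,0.05,0.05,0.05,0.05,0.05]}' 110
```

```text
clock: 29.65
position: [0.5641, -0.2836, 0.0371]
ee_rot: [0.001, 0.02, 1.0, -0.001]
contact_force: [0.6, 0.0, 0.6]
width: 0.0429
gripper_force: 0.0
clock: 30.25
position: [0.5638, -0.2833, 0.0373]
ee_rot: [0.001, 0.02, 1.0, -0.001]
contact_force: [-0.4, 1.3, 6.9]
width: 0.0161
gripper_force: 107.9
```

```bash
python3 -m crank '{"translation":[[0,0,-10],[0,0,-15],[0,0,-25],[0,0,-30],[0,0,0],[0,0,0]],"roll":[0,0,0,0,0,0],"fingers":[0.05,0.05,0.05,0.05,0.05,0.05]}'
python3 -m crank '{"translation":[[5,0,-30],[10,0,-30],[12,0,-30],[12,0,-25],[12,0,-15],[13,0,0],[0,0,0],[0,0,0]],"roll":[-0.048,0,0,0,0,0,0,0],"fingers":[0.05,0.05,0.05,0.05,0.05,0.05,0.05,0.05]}'
python3 -c "
from h import *
print(to([.50,.02,.248]),rot().as_matrix()[0].round(3), manip.get_state()['qpos'].round(2))"
```

```text
clock: 30.85
position: [0.5629, -0.2829, 0.1161]
ee_rot: [0.001, 0.02, 1.0, -0.0]
contact_force: [-0.8, 0.2, -1.7]
width: 0.0162
gripper_force: 107.4
clock: 31.65
position: [0.4979, -0.2826, 0.2435]
ee_rot: [-0.001, -0.004, 1.0, 0.001]
contact_force: [0.2, -0.3, -1.1]
width: 0.0159
gripper_force: 107.5
[ -4.5 302.6  -3.9] [-1.    -0.008 -0.002] [-0.64  0.27  1.49  0.    1.39 -2.22]
```

```bash
python3 -m crank '{"translation":[[0,25,-2],[0,35,-2],[0,35,0],[0,35,0],[0,35,0],[0,35,0],[0,35,0],[0,30,0]],"roll":[0,0,0,0,0,0,0,0],"fingers":[0.05,0.05,0.05,0.05,0.05,0.05,0.05,0.05]}'
python3 -m crank '{"translation":[[0,20,0],[0,15,0],[0,0,0],[0,0,0]],"roll":[0,0,0,0],"fingers":[0.05,0.05,0.05,0.05]}'
python3 - <<'E'
from h import *
s=manip.get_state();p=s["position"];print(p,rot().as_matrix()[0].round(3))
a=get_image("scene");b=get_image("side")
for n in("scene","side"): print(n,proj(n,[p+[.1215,0,.017],p+[.1215,.048,.017],[.6876,.0892,.2647]]).round(1).tolist())
A=cv2.resize(a[160:250,240:340],None,fx=4,fy=4,interpolation=cv2.INTER_CUBIC)
B=cv2.resize(b[160:250,230:330],None,fx=4,fy=4,interpolation=cv2.INTER_CUBIC)
cv2.imwrite("pics/e1.png",np.hstack([A,B]))
np.save("a.npy",a);np.save("b.npy",b)
print("wrist",proj("wrist",[p+[.1215,0,.017],p+[.1215,.048,.017],[.6876,.0892,.2647]]).round(1))
E
```

```text
clock: 32.45
position: [0.4962, -0.016, 0.2478]
ee_rot: [-0.001, -0.004, 1.0, 0.001]
contact_force: [-0.6, -0.1, -2.4]
width: 0.0161
gripper_force: 107.7
clock: 32.85
position: [0.4962, 0.0168, 0.2483]
ee_rot: [-0.001, -0.005, 1.0, -0.0]
contact_force: [-0.1, 0.7, -1.9]
width: 0.0161
gripper_force: 107.8
[0.49622605 0.01681092 0.24830088] [-1.    -0.009 -0.002]
scene [[312.5, 188.2], [301.7, 194.4], [279.0, 190.6]]
side [[304.1, 180.9], [303.9, 189.2], [272.2, 194.8]]
wrist [[320.4 538.1]
 [415.7 536.8]
 [442.6 608.9]]
```

View pics/e1.png

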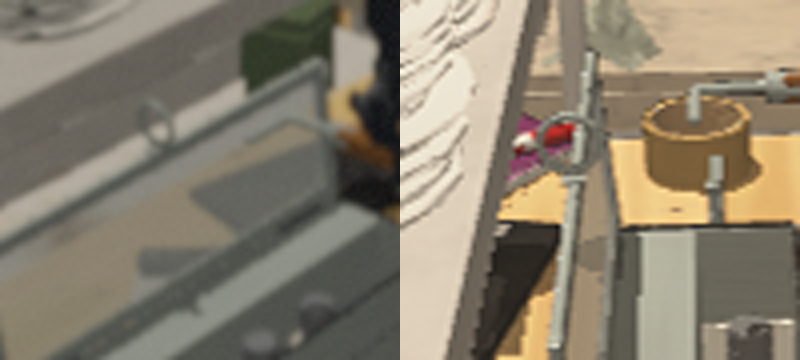

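The scene crop shows the ring centred at (156,122) and the finger tip at (248,138). In the side crop the ring is at (565,140) and the finger runs from (697,88) to (695,120). Both match the predictions, with the finger about 2 mm low.

```bash
python3 -m crank '{"translation":[[-20,0,-1],[-20,0,-1],[-15,0,0],[-10,0,0],[-5,0,0],[0,0,0],[0,0,0]],"roll":[0,0,0,0,0,0,0],"fingers":[0.05,0.05,0.05,0.05,0.05,0.05,0.05]}'
python3 - <<'E'
from h import *
s=manip.get_state();p=s["position"]
e,r=tri("scene",(279,190.5),"side",(271.2,195));print("eye",e,r)
t,r=tri("scene",(302,194.5),"side",(303.7,190));print("tip before",t,r)
a=get_image("scene");b=get_image("side")
A=cv2.resize(a[170:215,255:305],None,fx=8,fy=8,interpolation=cv2.INTER_CUBIC)
B=cv2.resize(b[170:215,250:300],None,fx=8,fy=8,interpolation=cv2.INTER_CUBIC)
cv2.imwrite("pics/e2.png",np.hstack([A,B]))
print(p, "finger x now",p[0]+.1215, to([.6876-.1215,.064,.25]))
E
```

```text
clock: 33.65
position: [0.5656, 0.0173, 0.2511]
ee_rot: [-0.001, -0.004, 1.0, -0.0]
contact_force: [-0.4, 1.4, -1.3]
width: 0.0159
gripper_force: 107.8
eye [0.69014847 0.0868265  0.26309155] 6.066003982419509e-05
tip before [0.61854427 0.06266564 0.26291285] 0.001155964514546189
[0.5656045  0.01729267 0.25114858] finger x now 0.6871045020211066 [-0.9 46.6  1.4]
```

```bash
python3 -m crank '{"translation":[[-1,6,1],[0,6,0],[0,6,0],[0,3,0],[0,0,0]],"roll":[0,0,0,0,0],"fingers":[0.05,0.05,0.05,0.05,0.05]}'
python3 -m crank '{"translation":[[0,4,0],[0,4,0],[0,0,0],[0,0,0]],"roll":[0,0,0,0],"fingers":[0.05,0.05,0.05,0.05]}'
python3 -m crank '{"translation":[[0,5,0],[0,5,0],[0,5,0],[0,0,0],[0,0,0]],"roll":[0,0,0,0,0],"fingers":[0.05,0.05,0.05,0.05,0.05]}'
python3 - <<'E'
from h import *
a=get_image("scene");b=get_image("side")
A=cv2.resize(a[170:215,255:305],None,fx=8,fy=8,interpolation=cv2.INTER_CUBIC)
B=cv2.resize(b[170:215,250:300],None,fx=8,fy=8,interpolation=cv2.INTER_CUBIC)
cv2.imwrite("pics/e3.png",np.hstack([A,B]))
E
```

```text
clock: 34.25
position: [0.567, 0.0392, 0.2503]
ee_rot: [0.0, -0.005, 1.0, 0.0]
contact_force: [0.6, -0.4, -1.6]
width: 0.0159
gripper_force: 107.8
clock: 34.65
position: [0.5671, 0.0465, 0.2503]
ee_rot: [0.0, -0.004, 1.0, -0.0]
contact_force: [-0.2, -0.3, -1.3]
width: 0.0162
gripper_force: 107.8
clock: 35.15
position: [0.5669, 0.0616, 0.2503]
ee_rot: [0.0, -0.004, 1.0, -0.0]
contact_force: [0.5, -0.7, -2.1]
width: 0.0161
gripper_force: 107.8
```

View pics/e3.png

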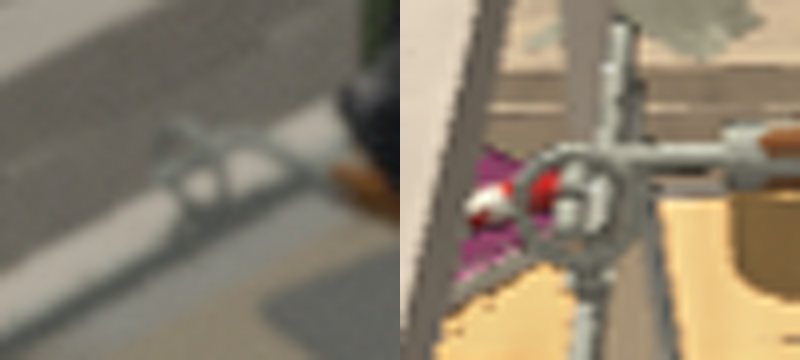

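The finger passes through the ring in both halves of the picture. Next I work out the arc for drawing the lid down.

```bash
cat > arc.py <<'E'
from h import *
import sys
xh=float(sys.argv[1])
def F(t): return np.array([xh-.145*np.cos(t)-.010*np.sin(t), .1215+.145*np.sin(t)-.010*np.cos(t)])
for t in np.linspace(1.65,0,12):
    f=F(t); print(round(t,2),"tcp xz",(f-[.1223,.0146]).round(4))
E
python3 arc.py .674
```

```text
1.65 tcp xz [0.5532 0.2522]
1.5 tcp xz [0.5315 0.2508]
1.35 tcp xz [0.5102 0.2462]
1.2 tcp xz [0.4898 0.2384]
1.05 tcp xz [0.4709 0.2277]
0.9 tcp xz [0.4537 0.2143]
0.75 tcp xz [0.4388 0.1984]
0.6 tcp xz [0.4264 0.1805]
0.45 tcp xz [0.4168 0.161 ]
0.3 tcp xz [0.4102 0.1402]
0.15 tcp xz [0.4068 0.1187]
0.0 tcp xz [0.4067 0.0969]
```

```bash
python3 -m crank '{"translation":[[3,0,0],[3,0,0],[3,0,0],[3,0,0],[3,0,0],[0,0,0]],"roll":[0,0,0,0,0,0],"fingers":[0.05,0.05,0.05,0.05,0.05,0.05]}'
python3 -m crank '{"translation":[[3,0,0],[3,0,0],[3,0,0],[3,0,0],[3,0,0],[3,0,0],[2,0,0]],"roll":[0,0,0,0,0,0,0],"fingers":[0.05,0.05,0.05,0.05,0.05,0.05,0.05]}'
python3 - <<'E'
from h import *
cv2.imwrite("pics/f1.png",get_image("side"))
s=manip.get_state();print(s["position"],s["contact_force"])
E
```

```text
clock: 35.85
position: [0.5518, 0.0613, 0.2504]
ee_rot: [0.0, -0.004, 1.0, -0.0]
contact_force: [1.5, -0.5, -3.0]
width: 0.0164
gripper_force: 107.6
clock: 36.55
position: [0.5314, 0.0612, 0.2502]
ee_rot: [-0.0, -0.004, 1.0, -0.0]
contact_force: [3.1, 0.5, -3.4]
width: 0.0161
gripper_force: 107.4
[0.53111646 0.06119172 0.25016136] [ 0.96134054  0.01557081 -3.48723621]
```

```bash
python3 -m crank '{"translation":[[3.5,0,0.5],[3.5,0,0.5],[3.5,0,0.8],[3.5,0,0.8],[3.5,0,1],[3.5,0,1]],"roll":[0,0,0,0,0,0],"fingers":[0.05,0.05,0.05,0.05,0.05,0.05]}'
python3 -m crank '{"translation":[[3.4,0,1],[3.4,0,1],[3.4,0,1.3],[3.4,0,1.3],[3.4,0,1.5],[3.4,0,1.5]],"roll":[0,0,0,0,0,0],"fingers":[0.05,0.05,0.05,0.05,0.05,0.05]}'
python3 -c "
from h import *
print(to([.4898,.0612,.2384]))
a=np.load('b.npy');b=get_image('side')
p=proj('side',[[.674-.145*np.cos(t),.0868,.1215+.145*np.sin(t)] for t in (1.62,1.2)]);print(p)
print('ring old/new diff', [np.abs(a[int(v)-8:int(v)+8,int(u)-8:int(u)+8].astype(int)-b[int(v)-8:int(v)+8,int(u)-8:int(u)+8]).mean() for u,v in p])"
```

```text
clock: 37.2
position: [0.5106, 0.061, 0.2456]
ee_rot: [0.0, -0.004, 1.0, -0.0]
contact_force: [3.6, 0.9, -3.4]
width: 0.0159
gripper_force: 107.4
clock: 37.8
position: [0.4903, 0.0608, 0.238]
ee_rot: [0.0, -0.004, 1.0, -0.0]
contact_force: [1.8, 0.3, -2.1]
width: 0.0163
gripper_force: 107.5
[ 0.5  0.4 -0.4]
[[275.17611512 193.55667098]
 [302.3031058  196.77734233]]
ring old/new diff [np.float64(27.393229166666668), np.float64(34.752604166666664)]
```

```bash
python3 -m crank '{"translation":[[3.3,0,1.5],[3.3,0,1.6],[3.2,0,1.7],[3.2,0,1.8],[3.2,0,1.8],[3.1,0,1.9]],"roll":[0,0,0,0,0,0],"fingers":[0.05,0.05,0.05,0.05,0.05,0.05]}'
python3 -m crank '{"translation":[[3,0,2],[3,0,2.1],[2.9,0,2.2],[2.9,0,2.3],[2.8,0,2.4],[2.7,0,2.4]],"roll":[0,0,0,0,0,0],"fingers":[0.05,0.05,0.05,0.05,0.05,0.05]}'
python3 -m crank '{"translation":[[2.7,0,2.5],[2.6,0,2.6],[2.5,0,2.6],[2.4,0,2.7],[2.4,0,2.7],[2.3,0,2.8]],"roll":[0,0,0,0,0,0],"fingers":[0.05,0.05,0.05,0.05,0.05,0.05]}'
python3 -c "
from h import *
print(to([.4388,.0612,.1984]));cv2.imwrite('pics/f2.png',get_image('side'))"
```

```text
clock: 38.45
position: [0.471, 0.0607, 0.2276]
ee_rot: [0.0, -0.004, 1.0, -0.0]
contact_force: [2.2, -0.5, -1.6]
width: 0.0161
gripper_force: 107.6
clock: 39.05
position: [0.4537, 0.0605, 0.2142]
ee_rot: [0.0, -0.004, 1.0, -0.0]
contact_force: [3.0, -0.4, -1.8]
width: 0.016
gripper_force: 107.6
clock: 39.65
position: [0.4388, 0.0604, 0.1983]
ee_rot: [0.0, -0.004, 1.0, -0.0]
contact_force: [1.7, -0.4, -1.3]
width: 0.0163
gripper_force: 107.6
[ 0.   0.8 -0.1]
```

```bash
python3 -m crank '{"translation":[[1.3,0,2.9],[1.3,0,2.9],[1.2,0,3],[1.2,0,3],[1.2,0,3],[1.2,0,3]],"roll":[0,0,0,0,0,0],"fingers":[0.05,0.05,0.05,0.05,0.05,0.05]}'
python3 -m crank '{"translation":[[1.8,0,3.2],[1.7,0,3.2],[1.6,0,3.3],[1.6,0,3.3],[1.5,0,3.3],[1.4,0,3.3]],"roll":[0,0,0,0,0,0],"fingers":[0.05,0.05,0.05,0.05,0.05,0.05]}'
python3 -m crank '{"translation":[[1.3,0,3.4],[1.2,0,3.4],[1.1,0,3.5],[1,0,3.5],[1,0,3.5],[0.9,0,3.5]],"roll":[0,0,0,0,0,0],"fingers":[0.05,0.05,0.05,0.05,0.05,0.05]}'
python3 -c "
from h import *
print(to([.4152,.0612,.1402]));cv2.imwrite('pics/f3.png',get_image('side'))"
```

```text
clock: 40.3
position: [0.4313, 0.0603, 0.1804]
ee_rot: [-0.0, -0.004, 1.0, -0.0]
contact_force: [-0.3, 0.2, 0.8]
width: 0.0161
gripper_force: 107.9
clock: 40.9
position: [0.4219, 0.0603, 0.1608]
ee_rot: [0.0, -0.004, 1.0, -0.0]
contact_force: [-0.3, 0.2, -0.5]
width: 0.0159
gripper_force: 107.9
clock: 41.5
position: [0.4154, 0.0602, 0.14]
ee_rot: [-0.0, -0.004, 1.0, -0.0]
contact_force: [-0.7, 0.7, 0.3]
width: 0.0162
gripper_force: 107.8
[ 0.2  1.  -0.2]
```

```bash
python3 -m crank '{"translation":[[0.8,0,3.5],[0.7,0,3.5],[0.6,0,3.6],[0.6,0,3.6],[0.5,0,3.6],[0.4,0,3.6]],"roll":[0,0,0,0,0,0],"fingers":[0.05,0.05,0.05,0.05,0.05,0.05]}'
python3 -m crank '{"translation":[[0.2,0,3.2],[0.1,0,3.2],[0,0,3],[0,0,3],[0,0,0]],"roll":[0,0,0,0,0],"fingers":[0.05,0.05,0.05,0.05,0.05]}'
python3 -m crank '{"translation":[[0,0,2.5],[0,0,2.5],[0,0,2],[0,0,0]],"roll":[0,0,0,0],"fingers":[0.05,0.05,0.05,0.05]}'
python3 -m crank '{"translation":[[0,0,2],[0,0,0],[0,0,0]],"roll":[0,0,0],"fingers":[0.05,0.05,0.05]}'
```

```text
clock: 42.15
position: [0.4121, 0.0602, 0.1186]
ee_rot: [0.0, -0.004, 1.0, -0.0]
contact_force: [1.0, 0.2, -0.5]
width: 0.0159
gripper_force: 107.8
clock: 42.65
position: [0.4112, 0.0602, 0.106]
ee_rot: [-0.001, -0.004, 1.0, -0.0]
contact_force: [0.5, 0.6, -0.6]
width: 0.0161
gripper_force: 107.8
clock: 43.05
position: [0.4114, 0.0602, 0.0992]
ee_rot: [-0.0, -0.004, 1.0, -0.0]
contact_force: [-0.2, 0.2, -0.6]
width: 0.0162
gripper_force: 107.8
clock: 43.35
position: [0.4115, 0.0602, 0.0974]
ee_rot: [-0.0, -0.004, 1.0, -0.0]
contact_force: [-0.4, 0.2, -0.9]
width: 0.0162
gripper_force: 107.8
```

```bash
python3 -m crank '{"translation":[[0,0,1.5],[0,0,0],[0,0,0]],"roll":[0,0,0],"fingers":[0.05,0.05,0.05]}'
python3 -m crank '{"translation":[[0,0,1.5],[0,0,0],[0,0,0]],"roll":[0,0,0],"fingers":[0.05,0.05,0.05]}'
python3 -c "
from h import *
cv2.imwrite('pics/f4.png',get_image('side'));cv2.imwrite('pics/f4s.png',get_image('scene'))"
```

```text
clock: 43.65
position: [0.4116, 0.0602, 0.096]
ee_rot: [0.0, -0.004, 1.0, -0.0]
contact_force: [-0.6, 0.9, -0.0]
width: 0.016
gripper_force: 107.8
clock: 43.95
position: [0.4117, 0.0602, 0.0946]
ee_rot: [0.0, -0.004, 1.0, -0.0]
contact_force: [-1.2, -0.2, 1.7]
width: 0.0159
gripper_force: 108.1
```

```bash
python3 -m crank '{"translation":[[0,0,1.5],[0,0,0],[0,0,0]],"roll":[0,0,0],"fingers":[0.05,0.05,0.05]}'
python3 -m crank '{"translation":[[0,0,1.5],[0,0,0],[0,0,0]],"roll":[0,0,0],"fingers":[0.05,0.05,0.05]}'
```

```text
clock: 44.35
position: [0.4118, 0.0602, 0.0932]
ee_rot: [0.0, -0.004, 1.0, -0.0]
contact_force: [-1.9, -1.0, 4.3]
width: 0.016
gripper_force: 108.6
clock: 44.65
position: [0.4119, 0.0602, 0.0919]
ee_rot: [0.0, -0.004, 1.0, -0.0]
contact_force: [-3.2, -0.0, 7.4]
width: 0.0162
gripper_force: 109.0
```

```bash
python3 -m crank '{"translation":[[0,0,-3],[0,0,-4],[0,0,-4],[0,0,0],[0,0,0]],"roll":[0,0,0,0,0],"fingers":[0.05,0.05,0.05,0.05,0.05]}'
python3 -m crank '{"translation":[[0,-4,0],[0,-5,0],[0,-5,0],[0,0,0]],"roll":[0,0,0,0],"fingers":[0.05,0.05,0.05,0.05]}'
python3 -m crank '{"translation":[[0,-6,0],[0,-6,0],[0,-6,0],[0,-6,0],[0,-7,0],[0,0,0]],"roll":[0,0,0,0,0,0],"fingers":[0.05,0.05,0.05,0.05,0.05,0.05]}'
```

```text
clock: 45.15
position: [0.4115, 0.0602, 0.1023]
ee_rot: [-0.0, -0.004, 1.0, -0.0]
contact_force: [-1.5, -0.2, -1.4]
width: 0.0163
gripper_force: 107.7
clock: 45.55
position: [0.4117, 0.0455, 0.1024]
ee_rot: [-0.0, -0.004, 1.0, -0.0]
contact_force: [-0.1, -0.1, -1.4]
width: 0.0162
gripper_force: 107.7
clock: 46.15
position: [0.4121, 0.0143, 0.1025]
ee_rot: [0.0, -0.004, 1.0, -0.0]
contact_force: [-0.6, -0.1, -1.1]
width: 0.0163
gripper_force: 107.7
```

Run:
```python
from h import *
s=manip.get_state();p=s["position"]
for n in("scene","side"):
    im=get_image(n);h=cv2.cvtColor(im,cv2.COLOR_BGR2HSV)
    e=proj(n,[[.534,.088,.1215]])[0];t=proj(n,[p+[.1223,.048,.0146]])[0];b=proj(n,[p+[.1223,0,.0146]])[0]
    print(n,"eye",e.round(1),"tip",t.round(1),"bend",b.round(1))
    u,v=e.round().astype(int)
    for c in (e,(t+b)/2):
        u,v=c.round().astype(int);w=h[v-14:v+15,u-16:u+17]
        print(u-16,v-14)
        for r in w: print("".join("#" if q[1]<60 else ("+" if q[1]<95 else ".") for q in r))
```

```text
scene eye [319.3 248.1] tip [324.8 245.3] bend [334.9 238.3]
303 234
#################################
#################################
#################################
#################################
#################################
#################################
#################################
#################################
#################################
#################################
#################################
#################################
#################################
#################################
#################################
#################################
#################################
#################################
#################################
#################################
#################################
#################################
#################################
#################################
#################################
#################################
#################################
#################################
################################+
314 228
#################################
###
[... 2296 characters left out ...]
....################
#########......##################
#########......###+++++++++++++.+
#########+.....##+...............
#########+.....###...............
#########+.....###...............
#########+.....+##...............
##########.....+##...............
##########.....+##+..............
###########....+######+..........
###########...+#########+........
###########+.+##++....+##........
###############.........#+.......
#############+...........#.......
#############............#+......
#############............+#......
#############+...........#+......
#############............#.......
#############+..........+#.......
############+#+........+#+.......
###########..+##+...++##+........
```

Run:
```python
from h import *
def ony(n,px,y): o,d=ray(n,px); return o+d*(y-o[1])/d[1]
print(ony("side",(343.3,249.2),.088),ony("side",(343.3,249.2),.090))
print("initial eye", ony("side",(271.8,195),.088))
p=manip.get_state()["position"]
# finger bend centre: rows ~235 (226+8.5), col 340; tip row 243
print("bend",ony("side",(341,235.0),p[1]),"pred",p+[.1223,0,.0146]); print("rod",ony("side",(355,235.0),p[1]))
```

```text
[0.53038637 0.088      0.1188832 ] [0.53049976 0.09       0.12006203]
initial eye [0.68871735 0.088      0.26360939]
bend [0.53191935 0.01497956 0.11698574] pred [0.53427805 0.01497956 0.11709923]
rod [0.49705862 0.01497956 0.11582108]
```

```bash
python3 -m crank '{"translation":[[10,-10,0],[5,-20,-10],[0,-30,-20],[0,-35,-20],[0,-35,-10],[0,-35,0],[0,-35,0],[0,-35,0]],"roll":[0,0,0,0,0,0,0,0],"fingers":[0.05,0.05,0.05,0.05,0.05,0.05,0.05,0.05]}'
python3 -m crank '{"translation":[[-10,-30,0],[-25,-25,0],[-30,-8,0],[-30,0,0],[-30,0,0],[-20,0,0],[0,0,0],[0,0,0]],"roll":[0,0.024,0.024,0,0,0,0,0],"fingers":[0.05,0.05,0.05,0.05,0.05,0.05,0.05,0.05]}'
python3 -c "
from h import *
print(to([.5638,-.2833,.0373]),rot().as_matrix()[0].round(4))"
```

```text
clock: 47.05
position: [0.3977, -0.2212, 0.1626]
ee_rot: [-0.0, -0.004, 1.0, -0.0]
contact_force: [0.5, 0.3, -1.4]
width: 0.0163
gripper_force: 107.6
clock: 47.85
position: [0.5429, -0.286, 0.1619]
ee_rot: [-0.001, 0.02, 1.0, 0.0]
contact_force: [-0.8, 0.0, -1.7]
width: 0.0164
gripper_force: 107.8
[-21.1   3.4 124.5] [-0.9992  0.0391 -0.0025]
```

```bash
python3 -m crank '{"translation":[[-12,2,20],[-9,1.5,20],[0,0,20],[0,0,0],[0,0,0],[0,0,0]],"roll":[0,0,0,0,0,0],"fingers":[0.05,0.05,0.05,0.05,0.05,0.05]}'
python3 -c "
from h import *
print(to([.5638,-.2833,.0373]),rot().as_matrix()[0].round(4))"
```

```text
clock: 48.45
position: [0.5652, -0.2842, 0.104]
ee_rot: [0.001, 0.02, 1.0, -0.001]
contact_force: [0.6, 0.8, -0.8]
width: 0.0162
gripper_force: 107.7
[ 1.6  0.9 66.7] [-0.9992  0.0402  0.0016]
```

```bash
python3 -m crank '{"translation":[[1,1,15],[0,0,15],[0,0,10],[0,0,0],[0,0,0]],"roll":[0,0,0,0,0],"fingers":[0.05,0.05,0.05,0.05,0.05]}'
python3 -m crank '{"translation":[[0,0,8],[0,0,8],[0,0,6],[0,0,3],[0,0,0],[0,0,0]],"roll":[0,0,0,0,0,0],"fingers":[0.05,0.05,0.05,0.05,0.05,0.05]}'
python3 -c "
from h import *
print(to([.5638,-.2833,.0373]),rot().as_matrix()[0].round(4))"
```

```text
clock: 48.95
position: [0.5646, -0.283, 0.0632]
ee_rot: [0.0, 0.02, 1.0, -0.0]
contact_force: [0.1, -0.1, -1.0]
width: 0.0162
gripper_force: 107.7
clock: 49.55
position: [0.5643, -0.2826, 0.0374]
ee_rot: [-0.0, 0.02, 1.0, -0.0]
contact_force: [-0.7, 0.9, -0.4]
width: 0.016
gripper_force: 108.1
[ 0.5 -0.7  0.1] [-9.992e-01  3.980e-02 -1.000e-04]
```

```bash
python3 -m crank '{"translation":[[0,0,1],[0,0,0],[0,0,0]],"roll":[0,0,0],"fingers":[0.05,0.05,0.05]}'
python3 -m crank '{"translation":[[0,0,0],[0,0,0],[0,0,0],[0,0,0],[0,0,0]],"roll":[0,0,0,0,0],"fingers":[0.2,0.35,0.5,0.5,0.5]}'
python3 -m crank '{"translation":[[0,0,-10],[0,0,-20],[0,0,-35],[0,0,-35],[0,0,-35],[0,0,-35],[0,0,-5],[0,0,0]],"roll":[0,0,0,0,0,0,0,0],"fingers":[0.5,0.5,0.5,0.5,0.5,0.5,0.5,0.5]}'
python3 - <<'E'
from h import *
im=get_image("wrist");cv2.imwrite("pics/w10.png",im)
for v in (200,220,240,260):
    r=im[v,270:370].astype(int); k=np.where((r[:,2]<130)&(r[:,2]>60)&(r[:,2]-r[:,0]>45))[0]+270
    if len(k): print(v,k.min(),k.max(), onz("wrist",((k.min()+k.max())/2,v),.063).round(4))
for n in("side","scene"):
    a=cv2.imread(f"pics/{n}0.png");b=get_image(n);cv2.imwrite(f"pics/{n}end.png",b)
    q=proj(n,[[.6867,-.284,.056],[.6867,-.24,.056],[.37,-.272,.056]]).round().astype(int);print(n)
    for u,v in q: print((u,v),np.abs(a[v-6:v+7,u-6:u+7].astype(int)-b[v-6:v+7,u-6:u+7]).mean().round(1))
E
```

```text
clock: 49.85
position: [0.5644, -0.2826, 0.0373]
ee_rot: [0.0, 0.02, 1.0, -0.0]
contact_force: [-2.1, 1.2, 5.1]
width: 0.0158
gripper_force: 108.8
clock: 50.35
position: [0.5644, -0.2826, 0.0362]
ee_rot: [-0.0, 0.02, 1.0, 0.0]
contact_force: [-0.0, -0.0, 0.0]
width: 0.0427
gripper_force: 0.0
clock: 51.15
position: [0.565, -0.283, 0.2137]
ee_rot: [0.002, 0.02, 1.0, -0.001]
contact_force: [0.0, -0.5, -0.8]
width: 0.0426
gripper_force: 0.0
200 312 326 [ 0.5432 -0.2831  0.063 ]
220 312 330 [ 0.5597 -0.2821  0.063 ]
240 312 330 [ 0.5766 -0.2828  0.063 ]
260 312 330 [ 0.5941 -0.2835  0.063 ]
side
(np.int64(285), np.int64(207)) 30.0
(np.int64(285), np.int64(213)) 43.5
(np.int64(389), np.int64(205)) 9.7
scene
(np.int64(354), np.int64(202)) 2.0
(np.int64(347), np.int64(207)) 2.2
(np.int64(427), np.int64(233)) 13.9
```

Run:
```python
from h import *
im=cv2.imread("pics/sideend.png");h=cv2.cvtColor(im,cv2.COLOR_BGR2HSV)
for r in h[236:260,330:356]: print("".join("#" if q[1]<60 else "." for q in r))
```

```text
###.......................
###.......................
###.......................
###.......................
###.......................
####......................
####......................
#####......#####..........
#####....#########........
#####...##.......##.......
#########.........#.......
#######............#......
#######............#......
#######.............#.....
#######............#......
#######............#......
#######............#......
######.#..........#.......
#####...##......##........
#####....########.........
#####.....................
######....................
######....................
######....................
```

The ring has not moved since I unhooked, so the lid is still shut. The hook is back in its rest and the gripper is clear, so I'm handing in.

```bash
python3 -c "
from rig import manip
print(manip.sign_off())"
```

```text
the job is handed in; nothing more can be done
None
```

I handed the job in at about 51 s: the four bottles on the table stand one to a cell, the lid is drawn fully shut with the hook, and the pull-hook is back in its rest to within about a millimetre.

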